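Seat a junction-box cover by pressing its four studs in star order

ROBOT

A 6-joint arm with a two-finger parallel gripper is mounted at the origin on the work surface. World frame = base frame: x ahead of the robot, y to its left, z up, the work surface at z = 0. Lengths are in mm, angles in rad, forces in N, time in s.
With the tool pointing down it reaches from about 325 to 1000 mm from the base axis. Payload 5.1 kg.
Tool frame: the origin (TCP) lies on the centre line of the jaws, within the pads' length; the fingertips stand 19 mm ahead of it and the grasp point (between the pads) is the TCP; z points along the fingers, y is the direction in which the jaws open and shut (so a half turn about z gives the same grasp; the last joint's range is limited). The gripper opens to 85 mm and grips with 20 to 120 N. Pads are 22 mm wide; open, the fingers measure 114 mm over their backs; the gripper's body (76 mm by 85 mm) begins 54 mm behind the grasp point. The pads swing forward as they close: fully open they stand 13 mm farther back than shut.
Start: joints at [-1.235, 0.124, 1.65, -0, 1.367, -0.083], TCP at [264.299, -593.827, 250.322] pointing down, gripper open.
Joint ranges: [-2.61, 2.61], [-1.02, 2.33], [0.03, 2.71], [-1.35, 4.49], [0.32, 2.68], [-2.91, 2.91]. Speed limits (rad/s): [2.57, 2.57, 3.14, 3.14, 3.14, 3.14].

INTERFACE

Orientations are given as a unit quaternion [w, x, y, z].
In Python, from cell import monitor, eyes, ctrl gives the robot as it stands.
- The arm moves only by the tool step_arm, never from a script. Its argument "rows" is a list of rows, each a list of 7 numbers: the shift along the tool's x, y, z each as a share of 150 mm, from -1 to 1, then the turn, a rotation vector about the tool's x, y, z each as a share of 5 degrees, from -1 to 1, then the opening, from -1 (shut) to 1 (fully open). A call has exactly 5 rows; each row shifts and turns the pose as measured when the row begins, along the tool's axes as they then stand; what a row does not reach is not made up. A row lasts 1/10 s, in which the tool goes at most 50 mm and 8.59 degrees, less where a joint would pass 70% of its speed; a pose out of reach is approached as far as the arm can. A call with a number of a shift or a turn outside -1 to 1 is refused whole. A call with a gripper value outside its range is refused whole. The fingers move at their own pace and stop on an object; "grip_force" is the grip in N (left out, the last holds). Time passes only in rows, so rows that do not move let the fingers close, or fill a call up. It gives the time, the measured TCP pose, the force and the opening at its end, in the units of the state.
- monitor.get_state(): the state, without advancing time (a new reading comes with each control period).
- eyes.read_camera(name): name is "scene" or "top"; returns a dict with "pixels" (384x512x3 uint8, blue, green, red), "camera_matrix" (3x3 intrinsics, pixels), "pose" (4x4, takes a point from camera to world coordinates). Camera axes: x right, y down, z forward; pixel columns grow to the right and rows downward; lengths in mm; the calibration is good to about 2 mm. A picture is of the moment at which its call begins. There is no depth.
- ctrl.close_job(): hands the job in, once; it reports no verdict.
The state is a dict: "time_s": time; "joint_pos": joint angles; "qvel": joint speeds; "joint_torque": joint torques, N m; "eef_pos": TCP position; "eef_rot": TCP orientation; "force": force on the tool from outside, world axes, zero at the start; "torque": the same for the moment, N m; "grip_width": finger opening in mm.
Only numpy, scipy, OpenCV 4.12 (cv2) and the standard library are available. Lean on these libraries where they do the work, as an engineer would, in place of code of your own. Each camera call takes 0.05 s, during which the arm holds its last target.

TASK

One of the two junction boxes on the bench still has its teal cover standing proud on its four raised yellow push studs and has no blue inspection sticker on its white label: seat that cover evenly. Press the studs straight down in star order (one, then the one diagonally opposite, then the remaining two), first each about half way in, and then, in a second star-order round, each fully home.

Things in the scene. Friction and masses are not known exactly. Their poses are not given: they have to be found in the camera images.
- cover: Teal square cover of the unfinished box: flange 172 x 172 x 6 mm, white plug below keeps it centred in the grey housing (160 mm square, 60 mm high, fixed, orange seal). Origin: centre of the flange's underside; z up, x, y along its sides. It floats on a springy seal, about 80 mm above the bench at the start, 60 mm seated. Studs stand 62 mm from centre in x and y. The finished box (cover down, blue dot) is not listed.
- stud_1 (a point): Top centre of the yellow round head (28 mm across, 14 mm thick) of stud 1, between studs 2 and 4 and diagonally opposite stud 3. It slides straight down only and stays where left; it takes 9 to 16 N. The top is 101 to 104 mm above the bench at the start, about 92 mm half way in and 80 mm fully home, at a hard stop.
- stud_2 (a point): Top centre of the yellow round head (28 mm across, 14 mm thick) of stud 2, between studs 1 and 3 and diagonally opposite stud 4. Same heights, travel and resistance as stud 1.
- stud_3 (a point): Top centre of the yellow round head (28 mm across, 14 mm thick) of stud 3, between studs 2 and 4 and diagonally opposite stud 1. Same heights, travel and resistance as stud 1.
- stud_4 (a point): Top centre of the yellow round head (28 mm across, 14 mm thick) of stud 4, between studs 1 and 3 and diagonally opposite stud 2. Same heights, travel and resistance as stud 1.
Mind the look-alikes: they are no part of the job. What is shaped like the part that bears stud_1 but orange or purple is not meant. Leave any purple look-alike of the cover alone.

How it is judged:
By the outcome, as a careful person would: the job done as asked, in the order asked, and still so for the second after the job is handed in, with the robot touching nothing.
It also fails if it takes over 51 s, if anything falls off the work surface, if the arm or the gripper's body presses on something with over 40 N, if the wrist force passes 120 N, or if a joint passes its speed limit or range.

## Working session

There is one attempt and no reset: what is moved stays moved. The work goes in short steps, Python scripts to look and compute and a tool call to move; the robot and the scene stay as the last step left them, time stands still between calls to the robot, and variables do not carry over. Pictures are saved under pics/ and viewed, and the job is handed in when it is done.

Besides the shell and the picture viewer there is one more tool, called as name([rows], argument=value, ...), one row to a line, values as JSON. step_arm: Moves the arm, as the interface text tells. Shift numbers are shares of 150 mm and turn numbers shares of 5 degrees, none past 1 either way. Its arguments: {"type":"object","properties":{"rows":{"type":"array"},"grip_force":{"type":"number"}},"required":["rows"]}

```bash
mkdir -p pics; python3 - <<'E'
from cell import monitor, eyes
import cv2
for n in("scene","top"):
    r=eyes.read_camera(n); cv2.imwrite(f"pics/a_{n}.png",r["pixels"]); print(r["camera_matrix"],r["pose"])
print(monitor.get_state())
E
```

```text
[[499.78106055   0.         258.00905342]
 [  0.         499.78106055 195.06984746]
 [  0.           0.           1.        ]] [[ 4.98881342e-01  7.36026057e-01 -4.57583927e-01  1.12694055e+03]
 [ 8.66521061e-01 -4.33403393e-01  2.47593922e-01 -4.10494043e+02]
 [-1.60828487e-02 -5.20026098e-01 -8.53998946e-01  1.36162093e+03]
 [ 0.00000000e+00  0.00000000e+00  0.00000000e+00  1.00000000e+00]]
[[498.37342877   0.         246.17143892]
 [  0.         498.37342877 192.89449464]
 [  0.           0.           1.        ]] [[ 1.20701276e-02 -9.97341403e-01  7.18640194e-02  3.56368485e+02]
 [-9.99907095e-01 -1.24938887e-02 -5.45010162e-03 -1.96170343e+01]
 [ 6.33347306e-03 -7.17915595e-02 -9.97399548e-01  1.65747498e+03]
 [ 0.00000000e+00  0.00000000e+00  0.00000000e+00  1.00000000e+00]]
{'time_s': 0.1, 'joint_pos': array([-1.23458516e+00,  1.24450157e-01,  1.65153621e+00, -1.14861538e-06,
        1.36753002e+00, -8.26030442e-02]), 'qvel': array([ 0.00051584, -0.00051474, -0.00301375,  0.00024502, -0.00205378,
        0.00130515]), 'joint_torque': array([-2.96592689e-04, -4.24934220e+01, -3.66651678e+01, -1.59147089e-05,
        3.98748482e-03, -8.91622136e-06]), 'eef_pos': array([ 264.13874094, -593.33951176,  249.17000198]), 'eef_rot': array([-9.54073218e-04,  9.78153861e-01,  2.07880010e-01, -1.22199904e-04]), 'force': array([ 1.19935657, -0.1623008 , -0.54680808]), 'torque': array([-0.01438459, -0.00141851, -0.02234229]), 'grip_width': 85.19646323898705}
```

View pics/a_scene.png

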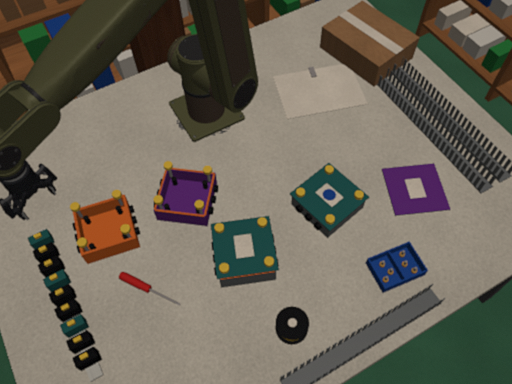

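View pics/a_top.png

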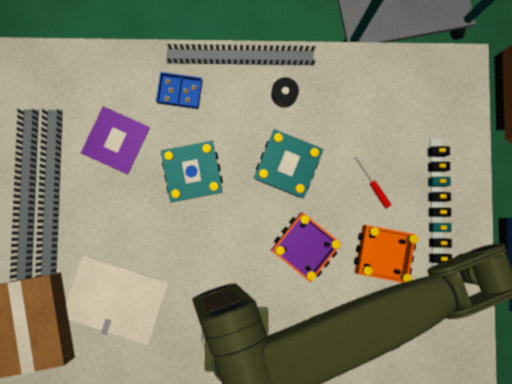

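The target is the teal cover with a plain white label, at about (289,163) in top and (244,247) in scene. The blue-dot box at (191,171) in top is already finished. Next I measure the studs.

```bash
cat > h.py <<'E'
from cell import monitor, eyes
import cv2, numpy as np
def look(n,tag=None):
    r=eyes.read_camera(n)
    if tag: cv2.imwrite(f"pics/{tag}_{n}.png",r["pixels"])
    return r
def yellow(r,box):
    x0,y0,x1,y1=box
    hsv=cv2.cvtColor(r["pixels"],cv2.COLOR_BGR2HSV)
    m=cv2.inRange(hsv,(20,150,130),(33,255,255))
    n,l,s,c=cv2.connectedComponentsWithStats(m)
    return [(c[i],s[i,4]) for i in range(1,n) if s[i,4]>20 and x0<c[i][0]<x1 and y0<c[i][1]<y1]
def ray(r,p):
    d=r["pose"][:3,:3]@np.linalg.inv(r["camera_matrix"])@np.array([p[0],p[1],1.]); return r["pose"][:3,3],d
def onplane(r,p,z):
    o,d=ray(r,p); return o+d*(z-o[2])/d[2]
TB=(245,120,332,205); SB=(205,210,285,285)
E
python3 - <<'E'
from h import *
for n,b in(("top",TB),("scene",SB)):
    r=look(n)
    print(n)
    for c,a in yellow(r,b): print(c.round(1),a,onplane(r,c,98).round(1))
E
```

```text
top
[277.8 137.2] 61 [ 646.8 -126.    98. ]
[314.2 152. ] 65 [ 600.9 -241.4   98. ]
[263.1 173.2] 63 [531.5 -80.7  98. ]
[299.6 188. ] 62 [ 486.1 -195.9   98. ]
scene
[261.9 221.4] 62 [532.2 -78.7  98. ]
[218.9 227. ] 64 [ 485.7 -193.4   98. ]
[268.7 260.6] 72 [ 647.  -123.8   98. ]
[223.7 267.1] 74 [ 601.6 -239.4   98. ]
```

step_arm([
  [0.27, -0.135, 0, 0, 0, 0, -1],
  [0.27, -0.135, 0, 0, 0, 0, -1],
  [0.27, -0.135, 0, 0, 0, 0, -1],
  [0.27, -0.135, 0, 0, 0, 0, -1],
  [0.27, -0.135, 0, 0, 0, 0, -1],
], grip_force=60)

```text
time_s: 0.7
eef_pos: [408.6, -417.3, 247.6]
eef_rot: [-0.001, 0.979, 0.203, -0.001]
force: [0.7, -0.1, 0.1]
grip_width: 12.3
```

```bash
cat > g.py <<'E'
import sys,numpy as np
from cell import monitor
from scipy.spatial.transform import Rotation as R
S={'A':(647,-125),'B':(601,-240.5),'C':(532,-79.7),'D':(486,-194.7)}
s=monitor.get_state(); t=S[sys.argv[1]]; z=float(sys.argv[2])
q=s["eef_rot"]; r=R.from_quat([q[1],q[2],q[3],q[0]])
d=np.array([*t,z])-s["eef_pos"]
print("shares",(r.inv().apply(d)/150).round(3),"tilt",r.as_matrix()[:,2].round(4),"pos",s["eef_pos"].round(2),"F",s["force"].round(1),"tau",s["torque"].round(2),"t",round(s["time_s"],2),"w",round(s["grip_width"],1))
E
python3 g.py A 150
```

```text
shares [ 2.233 -1.157  0.651] tilt [-0.0019  0.002  -1.    ] pos [ 408.63 -417.31  247.57] F [ 0.7 -0.1  0.1] tau [-0.02 -0.04  0.04] t 0.7 w 12.3
```

step_arm([
  [0.28, -0.145, 0, 0, 0, 0, -1],
  [0.28, -0.145, 0, 0, 0, 0, -1],
  [0.28, -0.145, 0, 0, 0, 0, -1],
  [0.28, -0.145, 0, 0, 0, 0, -1],
  [0.28, -0.145, 0, 0, 0, 0, -1],
])

```text
time_s: 1.2
eef_pos: [562.5, -225.7, 247.2]
eef_rot: [-0.001, 0.979, 0.202, -0.001]
force: [0.9, -0.7, -0.6]
grip_width: 0.0
```

```bash
python3 g.py A 150
```

```text
shares [ 0.783 -0.392  0.648] tilt [-0.0016  0.0016 -1.    ] pos [ 562.54 -225.69  247.24] F [ 0.9 -0.7 -0.6] tau [-0.07  0.   -0.02] t 1.2 w 0.0
```

step_arm([
  [0.25, -0.125, 0.15, 0, 0, 0, -1],
  [0.25, -0.125, 0.16, 0, 0, 0, -1],
  [0.25, -0.125, 0.16, 0, 0, 0, -1],
  [0, 0, 0.16, 0, 0, 0, -1],
  [0, 0, 0, 0, 0, 0, -1],
])

```text
time_s: 1.7
eef_pos: [650.0, -119.1, 151.0]
eef_rot: [-0.0, 0.979, 0.206, 0.001]
force: [0.4, -0.0, -0.6]
grip_width: -0.1
```

```bash
python3 g.py A 150;python3 - <<'E'
from h import *
r=look("scene","b"); c=r["pixels"][130:300,150:350]; cv2.imwrite("pics/b_crop.png",cv2.resize(c,None,fx=3.5,fy=3.5,interpolation=cv2.INTER_CUBIC))
E
```

```text
shares [-0.034  0.028  0.007] tilt [ 2.2e-03  5.0e-04 -1.0e+00] pos [ 650.02 -119.06  150.98] F [ 0.4 -0.  -0.6] tau [-0.01  0.04 -0.05] t 1.7 w -0.1
```

View pics/b_crop.png

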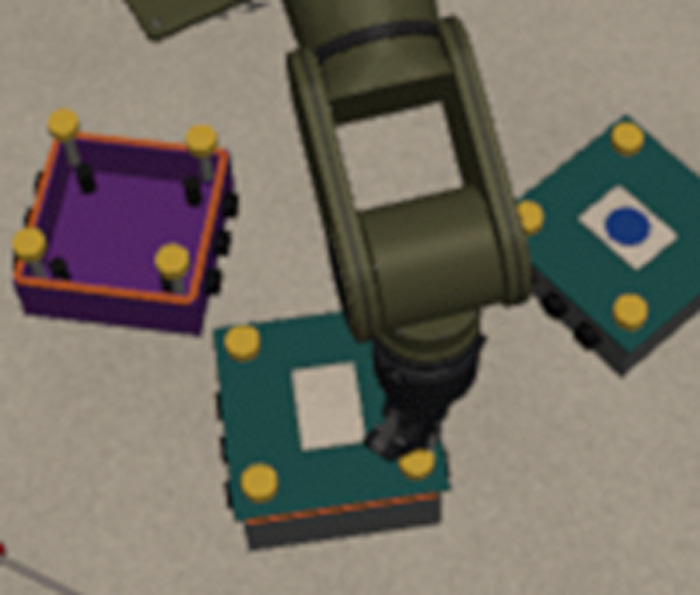

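The shut fingers hang over stud A, the near-right stud at about (418,460) in the crop. I'll correct xy and start going down.

step_arm([
  [-0.034, 0.028, 0, 0, 0, 0, -1],
  [0, 0, 0.06, 0, 0, 0, -1],
  [0, 0, 0.06, 0, 0, 0, -1],
  [0, 0, 0.03, 0, 0, 0, -1],
  [0, 0, 0, 0, 0, 0, -1],
])

```text
time_s: 2.25
eef_pos: [649.2, -130.0, 135.3]
eef_rot: [0.003, 0.979, 0.203, 0.007]
force: [0.0, 0.6, -0.2]
grip_width: -0.5
```

```bash
python3 g.py A 111
```

```text
shares [-0.002 -0.037  0.162] tilt [ 0.0139 -0.0026 -0.9999] pos [ 649.21 -129.96  135.3 ] F [ 0.   0.6 -0.2] tau [0.   0.05 0.03] t 2.25 w -0.5
```

```bash
cat >> g.py <<'E'
zc=r.as_matrix()[:,2]; w=np.cross(zc,[0,0,-1]); print("turn shares",(np.degrees(r.inv().apply(w))/5).round(3))
E
python3 g.py A 111
```

```text
shares [-0.002 -0.037  0.162] tilt [ 0.0139 -0.0026 -0.9999] pos [ 649.21 -129.96  135.3 ] F [ 0.   0.6 -0.2] tau [0.   0.05 0.03] t 2.25 w -0.5
turn shares [ 0.091 -0.134 -0.   ]
```

step_arm([
  [-0.002, -0.037, 0, 0.09, -0.134, 0, -1],
  [0, 0, 0, 0, 0, 0, -1],
  [0, 0, 0, 0, 0, 0, -1],
  [0, 0, 0, 0, 0, 0, -1],
  [0, 0, 0, 0, 0, 0, -1],
])

```text
time_s: 2.75
eef_pos: [647.0, -124.8, 136.4]
eef_rot: [0.0, 0.979, 0.203, 0.0]
force: [0.1, 0.4, 0.0]
grip_width: 0.2
```

```bash
python3 g.py A 111
```

```text
shares [-0.     0.001  0.169] tilt [ 4.e-04 -2.e-04 -1.e+00] pos [ 646.96 -124.82  136.36] F [0.1 0.4 0. ] tau [-0.    0.06  0.01] t 2.75 w 0.2
turn shares [ 0.004 -0.004 -0.   ]
```

step_arm([
  [0, 0, 0.03, 0, 0, 0, -1],
  [0, 0, 0.03, 0, 0, 0, -1],
  [0, 0, 0.02, 0, 0, 0, -1],
  [0, 0, 0, 0, 0, 0, -1],
  [0, 0, 0, 0, 0, 0, -1],
])

```text
time_s: 3.25
eef_pos: [646.8, -124.7, 122.9]
eef_rot: [0.0, 0.979, 0.203, -0.0]
force: [0.5, -0.4, -0.2]
grip_width: 0.5
```

```bash
python3 g.py A 111
```

```text
shares [0.    0.002 0.079] tilt [-2.e-04 -1.e-04 -1.e+00] pos [ 646.81 -124.71  122.88] F [ 0.5 -0.4 -0.2] tau [ 0.04 -0.01 -0.02] t 3.25 w 0.5
turn shares [-0.     0.002  0.   ]
```

step_arm([
  [0, 0, 0.02, 0, 0, 0, -1],
  [0, 0, 0.02, 0, 0, 0, -1],
  [0, 0, 0.01, 0, 0, 0, -1],
  [0, 0, 0.01, 0, 0, 0, -1],
  [0, 0, 0, 0, 0, 0, -1],
])

```text
time_s: 3.75
eef_pos: [647.4, -124.9, 119.2]
eef_rot: [0.0, 0.979, 0.204, -0.0]
force: [-0.1, -0.3, 0.1]
grip_width: 0.0
```

```bash
python3 g.py A 111
```

```text
shares [-0.003 -0.     0.054] tilt [ 0.e+00 -3.e-04 -1.e+00] pos [ 647.41 -124.87  119.15] F [-0.1 -0.3  0.1] tau [-0.01 -0.01  0.  ] t 3.75 w 0.0
turn shares [ 0.003  0.001 -0.   ]
```

step_arm([
  [0, 0, 0, 0, 0, 0, -1],
  [0, 0, 0, 0, 0, 0, -1],
  [0, 0, 0, 0, 0, 0, -1],
  [0, 0, 0.02, 0, 0, 0, -1],
  [0, 0, 0.02, 0, 0, 0, -1],
])

```text
time_s: 4.25
eef_pos: [647.7, -125.0, 115.8]
eef_rot: [0.0, 0.979, 0.204, -0.0]
force: [-4.8, 0.8, 9.5]
grip_width: 0.1
```

```bash
python3 g.py A 111
```

```text
shares [-0.004 -0.002  0.032] tilt [-3.e-04 -4.e-04 -1.e+00] pos [ 647.67 -125.    115.8 ] F [-4.8  0.8  9.5] tau [ 0.26  1.05 -0.03] t 4.25 w 0.1
turn shares [ 0.002  0.005 -0.   ]
```

step_arm([
  [0, 0, 0.02, 0, 0, 0, -1],
  [0, 0, 0.02, 0, 0, 0, -1],
  [0, 0, 0.015, 0, 0, 0, -1],
  [0, 0, 0, 0, 0, 0, -1],
  [0, 0, 0, 0, 0, 0, -1],
])

```text
time_s: 4.75
eef_pos: [648.0, -125.1, 114.0]
eef_rot: [0.0, 0.979, 0.204, -0.001]
force: [0.3, -0.5, -0.1]
grip_width: -0.1
```

```bash
python3 g.py A 111
```

```text
shares [-0.006 -0.003  0.02 ] tilt [-1.1e-03 -5.0e-04 -1.0e+00] pos [ 648.03 -125.06  114.02] F [ 0.3 -0.5 -0.1] tau [0.04 0.01 0.03] t 4.75 w -0.1
turn shares [ 0.001  0.014 -0.   ]
```

step_arm([
  [-0.005, -0.003, 0, 0, 0, 0, -1],
  [0, 0, 0.02, 0, 0, 0, -1],
  [0, 0, 0.02, 0, 0, 0, -1],
  [0, 0, 0.02, 0, 0, 0, -1],
  [0, 0, 0, 0, 0, 0, -1],
])

```text
time_s: 5.25
eef_pos: [647.3, -125.0, 109.9]
eef_rot: [-0.0, 0.979, 0.204, -0.001]
force: [1.0, 0.4, -0.5]
grip_width: -0.2
```

```bash
python3 g.py A 111
```

```text
shares [-0.002 -0.001 -0.007] tilt [-2.6e-03 -4.0e-04 -1.0e+00] pos [ 647.29 -125.01  109.94] F [ 1.   0.4 -0.5] tau [ 0.02 -0.01 -0.01] t 5.25 w -0.2
turn shares [-0.008  0.029 -0.   ]
```

step_arm([
  [0, 0, -0.2, 0, 0.03, 0, -1],
  [-0.29, 0, 0, 0, 0, 0, -1],
  [-0.29, 0, 0, 0, 0, 0, -1],
  [-0.29, 0, 0, 0, 0, 0, -1],
  [-0.29, 0, 0, 0, 0, 0, -1],
])

```text
time_s: 5.75
eef_pos: [486.9, -194.8, 138.8]
eef_rot: [0.0, 0.978, 0.207, 0.001]
force: [0.2, -0.3, 0.3]
grip_width: -0.2
```

```bash
python3 g.py D 124
```

```text
shares [-0.005 -0.003  0.099] tilt [ 0.0013 -0.     -1.    ] pos [ 486.88 -194.81  138.83] F [ 0.2 -0.3  0.3] tau [-0.03  0.02  0.04] t 5.75 w -0.2
turn shares [ 0.006 -0.014 -0.   ]
```

step_arm([
  [0, 0, 0, 0, 0, 0, -1],
  [0, 0, 0, 0, 0, 0, -1],
  [0, 0, 0.03, 0, 0, 0, -1],
  [0, 0, 0.03, 0, 0, 0, -1],
  [0, 0, 0, 0, 0, 0, -1],
])

```text
time_s: 6.25
eef_pos: [484.1, -195.2, 127.0]
eef_rot: [-0.001, 0.979, 0.206, -0.0]
force: [-0.2, -0.3, -0.0]
grip_width: -0.1
```

```bash
python3 g.py D 121;python3 - <<'E'
from h import *
r=look("scene","c"); c=r["pixels"][180:300,190:300]; cv2.imwrite("pics/c_crop.png",cv2.resize(c,None,fx=5,fy=5,interpolation=cv2.INTER_CUBIC))
for n,b in(("scene",SB),):
    for c,a in yellow(r,b): print(c.round(1),a)
E
```

```text
shares [0.013 0.002 0.04 ] tilt [-8.e-04  9.e-04 -1.e+00] pos [ 484.07 -195.21  127.  ] F [-0.2 -0.3 -0. ] tau [ 0.04 -0.04 -0.05] t 6.25 w -0.1
turn shares [-0.014  0.004  0.   ]
[261.9 221.4] 62
[219.6 228.5] 34
[268.6 262.2] 70
[223.7 267.1] 74
```

View pics/c_crop.png

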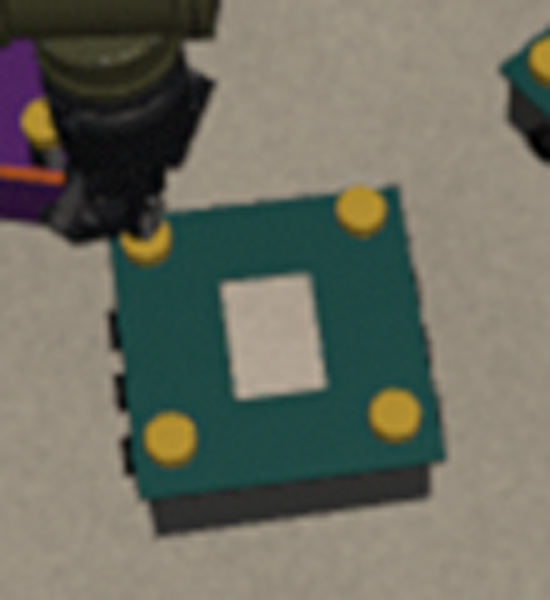

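Stud A's head has dropped 1.6 px, to (268.6,262.2), which is about 8–9 mm and so about half way. The fingers are now over the diagonal stud D, at about (219.6,228.5).

step_arm([
  [0.012, 0.002, 0, -0.014, 0.004, 0, -1],
  [0, 0, 0.02, 0, 0, 0, -1],
  [0, 0, 0.02, 0, 0, 0, -1],
  [0, 0, 0.02, 0, 0, 0, -1],
  [0, 0, 0.02, 0, 0, 0, -1],
])

```text
time_s: 6.8
eef_pos: [487.8, -194.5, 117.8]
eef_rot: [0.0, 0.978, 0.207, -0.0]
force: [-4.9, 2.5, 10.0]
grip_width: -0.2
```

```bash
python3 g.py D 111
```

```text
shares [-0.012 -0.003  0.045] tilt [-9.e-04 -4.e-04 -1.e+00] pos [ 487.8  -194.45  117.78] F [-4.9  2.5 10. ] tau [ 0.38  0.96 -0.02] t 6.8 w -0.2
turn shares [-0.     0.012  0.   ]
```

step_arm([
  [0, 0, 0.02, 0, 0, 0, -1],
  [0, 0, 0.02, 0, 0, 0, -1],
  [0, 0, 0.02, 0, 0, 0, -1],
  [0, 0, 0.02, 0, 0, 0, -1],
  [0, 0, 0.02, 0, 0, 0, -1],
])

```text
time_s: 7.3
eef_pos: [487.9, -194.5, 111.0]
eef_rot: [-0.001, 0.978, 0.207, -0.003]
force: [-6.1, 3.8, 11.6]
grip_width: 0.2
```

```bash
python3 g.py D 111
```

```text
shares [-0.012 -0.004 -0.   ] tilt [-0.0057  0.001  -1.    ] pos [ 487.9  -194.49  110.95] F [-6.1  3.8 11.6] tau [0.47 1.04 0.03] t 7.3 w 0.2
turn shares [-0.037  0.055 -0.   ]
```

step_arm([
  [0, 0, -0.2, -0.035, 0.055, 0, -1],
  [0.19, 0.195, 0, 0, 0, 0, -1],
  [0.19, 0.195, 0, 0, 0, 0, -1],
  [0.18, 0.19, 0, 0, 0, 0, -1],
  [0, 0, 0, 0, 0, 0, -1],
])

```text
time_s: 7.8
eef_pos: [603.4, -241.1, 143.9]
eef_rot: [0.001, 0.978, 0.207, 0.002]
force: [0.7, 0.6, -0.1]
grip_width: 0.3
```

```bash
python3 g.py B 124
```

```text
shares [-0.013 -0.01   0.132] tilt [ 0.0043 -0.002  -1.    ] pos [ 603.37 -241.05  143.87] F [ 0.7  0.6 -0.1] tau [ 0.01 -0.02 -0.  ] t 7.8 w 0.3
turn shares [ 0.041 -0.036 -0.   ]
```

step_arm([
  [0, 0, 0, 0, 0, 0, -1],
  [0, 0, 0, 0, 0, 0, -1],
  [0, 0, 0.05, 0, 0, 0, -1],
  [0, 0, 0.05, 0, 0, 0, -1],
  [0, 0, 0, 0, 0, 0, -1],
])

```text
time_s: 8.3
eef_pos: [600.4, -239.6, 126.0]
eef_rot: [0.0, 0.978, 0.207, 0.0]
force: [-0.6, -0.5, 0.8]
grip_width: -0.0
```

```bash
python3 g.py B 124
```

```text
shares [0.001 0.007 0.014] tilt [ 9.e-04 -3.e-04 -1.e+00] pos [ 600.44 -239.61  126.03] F [-0.6 -0.5  0.8] tau [ 0.   -0.03  0.07] t 8.3 w -0.0
turn shares [ 0.007 -0.008  0.   ]
```

step_arm([
  [0, 0.005, 0.02, 0, 0, 0, -1],
  [0, 0, 0.02, 0, 0, 0, -1],
  [0, 0, 0.02, 0, 0, 0, -1],
  [0, 0, 0.02, 0, 0, 0, -1],
  [0, 0, 0.02, 0, 0, 0, -1],
])

```text
time_s: 8.8
eef_pos: [600.3, -240.1, 115.8]
eef_rot: [0.0, 0.978, 0.207, -0.0]
force: [-5.5, 2.4, 9.7]
grip_width: 0.1
```

```bash
python3 g.py B 111
```

```text
shares [0.004 0.004 0.032] tilt [-1.e-04 -0.e+00 -1.e+00] pos [ 600.26 -240.14  115.81] F [-5.5  2.4  9.7] tau [0.35 0.83 0.02] t 8.8 w 0.1
turn shares [0.    0.001 0.   ]
```

step_arm([
  [0, 0, 0.02, 0, 0, 0, -1],
  [0, 0, 0.02, 0, 0, 0, -1],
  [0, 0, 0.02, 0, 0, 0, -1],
  [0, 0, 0.013, 0, 0, 0, -1],
  [0, 0, 0, 0, 0, 0, -1],
])

```text
time_s: 9.3
eef_pos: [600.5, -240.2, 113.1]
eef_rot: [-0.0, 0.978, 0.207, -0.0]
force: [-0.7, -0.9, -0.6]
grip_width: 0.5
```

```bash
python3 g.py B 111
```

```text
shares [0.002 0.003 0.014] tilt [-9.e-04 -0.e+00 -1.e+00] pos [ 600.47 -240.22  113.15] F [-0.7 -0.9 -0.6] tau [ 0.01 -0.04 -0.01] t 9.3 w 0.5
turn shares [-0.004  0.01   0.   ]
```

step_arm([
  [0, 0, 0.02, 0, 0, 0, -1],
  [0, 0, 0.02, 0, 0, 0, -1],
  [0, 0, 0.02, 0, 0, 0, -1],
  [0, 0, 0, 0, 0, 0, -1],
  [0, 0, 0, 0, 0, 0, -1],
])

```text
time_s: 9.8
eef_pos: [601.3, -240.7, 108.9]
eef_rot: [0.0, 0.978, 0.208, -0.0]
force: [-0.4, -0.6, -0.8]
grip_width: -0.2
```

```bash
python3 g.py B 111
```

```text
shares [-0.002 -0.002 -0.014] tilt [ 2.e-04 -8.e-04 -1.e+00] pos [ 601.33 -240.65  108.89] F [-0.4 -0.6 -0.8] tau [-0.04 -0.01 -0.01] t 9.8 w -0.2
turn shares [ 0.009  0.002 -0.   ]
```

step_arm([
  [0, 0, -0.22, 0, 0, 0, -1],
  [0.003, -0.29, 0, 0, 0, 0, -1],
  [0.003, -0.29, 0, 0, 0, 0, -1],
  [0.003, -0.29, 0, 0, 0, 0, -1],
  [0.003, -0.29, 0, 0, 0, 0, -1],
])

```text
time_s: 10.3
eef_pos: [532.1, -80.8, 140.5]
eef_rot: [0.001, 0.979, 0.204, 0.001]
force: [0.3, -0.1, -0.2]
grip_width: 0.1
```

step_arm([
  [0, 0, 0, 0, 0, 0, -1],
  [0, 0, 0, 0, 0, 0, -1],
  [0, 0, 0.04, 0, 0, 0, -1],
  [0, 0, 0.02, 0, 0, 0, -1],
  [0, 0, 0, 0, 0, 0, -1],
])

```text
time_s: 10.8
eef_pos: [530.5, -78.5, 128.7]
eef_rot: [0.0, 0.979, 0.205, -0.0]
force: [-0.2, -0.7, -0.5]
grip_width: 0.0
```

```bash
python3 g.py C 124
```

```text
shares [0.006 0.012 0.032] tilt [-4.e-04 -3.e-04 -1.e+00] pos [530.49 -78.46 128.74] F [-0.2 -0.7 -0.5] tau [-0.02 -0.03  0.06] t 10.8 w 0.0
turn shares [0.001 0.006 0.   ]
```

step_arm([
  [0.006, 0.012, 0.02, 0, 0, 0, -1],
  [0, 0, 0.02, 0, 0, 0, -1],
  [0, 0, 0.02, 0, 0, 0, -1],
  [0, 0, 0.02, 0, 0, 0, -1],
  [0, 0, 0.02, 0, 0, 0, -1],
])

```text
time_s: 11.3
eef_pos: [533.1, -81.5, 115.8]
eef_rot: [-0.001, 0.979, 0.204, -0.001]
force: [-5.9, 1.3, 9.7]
grip_width: 0.1
```

```bash
python3 g.py C 111
```

```text
shares [-0.002 -0.014  0.032] tilt [-0.0028  0.0014 -1.    ] pos [533.08 -81.53 115.79] F [-5.9  1.3  9.7] tau [0.31 0.86 0.04] t 11.3 w 0.1
turn shares [-0.027  0.023  0.   ]
```

step_arm([
  [0, 0, 0.02, 0, 0, 0, -1],
  [0, 0, 0.02, 0, 0, 0, -1],
  [0, 0, 0.02, 0, 0, 0, -1],
  [0, 0, 0.02, 0, 0, 0, -1],
  [0, 0, 0.015, 0, 0, 0, -1],
])

```text
time_s: 11.8
eef_pos: [533.2, -81.6, 109.1]
eef_rot: [-0.002, 0.979, 0.203, -0.003]
force: [-6.9, 1.4, 11.3]
grip_width: 0.1
```

```bash
python3 g.py C 111
```

```text
shares [-0.002 -0.015 -0.012] tilt [-0.0078  0.0032 -1.    ] pos [533.2  -81.59 109.14] F [-6.9  1.4 11.3] tau [0.34 1.11 0.02] t 11.8 w 0.1
turn shares [-0.069  0.067 -0.   ]
```

step_arm([
  [0, 0, -0.2, -0.065, 0.065, 0, -1],
  [0.19, 0.19, 0, 0, 0, 0, -1],
  [0.19, 0.19, 0, 0, 0, 0, -1],
  [0.19, 0.185, 0, 0, 0, 0, -1],
  [0, 0, 0, 0, 0, 0, -1],
])

```text
time_s: 12.3
eef_pos: [648.9, -127.0, 141.6]
eef_rot: [0.001, 0.979, 0.203, 0.002]
force: [0.1, 0.7, -0.3]
grip_width: -0.6
```

step_arm([
  [0, 0, 0, 0, 0, 0, -1],
  [0, 0, 0, 0, 0, 0, -1],
  [0, 0, 0.04, 0, 0, 0, -1],
  [0, 0, 0.04, 0, 0, 0, -1],
  [0, 0, 0, 0, 0, 0, -1],
])

```text
time_s: 12.8
eef_pos: [646.0, -126.0, 127.0]
eef_rot: [-0.0, 0.979, 0.203, 0.0]
force: [-0.2, 0.1, 0.3]
grip_width: 0.1
```

```bash
python3 g.py A 118; python3 - <<'E'
from h import *
for n,b in(("scene",SB),("top",TB)):
    r=look(n,"d")
    for c,a in yellow(r,b): print(n,c.round(1),a)
E
```

```text
shares [ 0.009 -0.003  0.06 ] tilt [-0.e+00  2.e-04 -1.e+00] pos [ 645.95 -125.97  127.03] F [-0.2  0.1  0.3] tau [-0.03  0.02  0.02] t 12.8 w 0.1
turn shares [-0.002 -0.001 -0.   ]
scene [219.1 228.7] 61
scene [269.3 263.9] 38
scene [223.9 269. ] 70
top [313.6 152.5] 59
top [299.2 188.3] 61
```

View pics/d_scene.png

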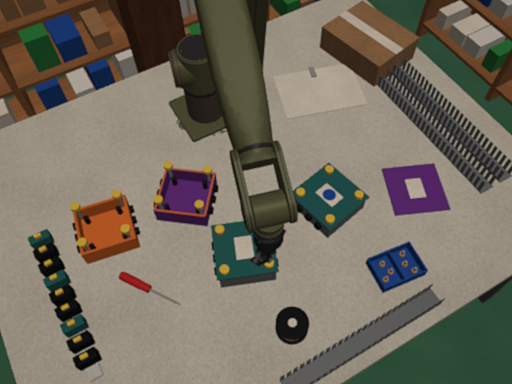

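All three of these studs are down by 1.6–1.9 px: D at (219.1,228.7), B at (223.9,269) and A at (269.3,263.9, partly hidden). Stud C reached its half-way height by TCP z. Now round two, starting with A.

step_arm([
  [0.008, -0.003, 0.04, 0, 0, 0, -1],
  [0, 0, 0.04, 0, 0, 0, -1],
  [0, 0, 0.025, 0, 0, 0, -1],
  [0, 0, 0.025, 0, 0, 0, -1],
  [0, 0, 0.025, 0, 0, 0, -1],
])

```text
time_s: 13.4
eef_pos: [648.3, -125.2, 106.5]
eef_rot: [0.001, 0.979, 0.204, 0.001]
force: [-7.2, 2.2, 13.7]
grip_width: 0.1
```

```bash
python3 g.py A 99
```

```text
shares [-0.007 -0.005  0.05 ] tilt [ 2.8e-03 -8.0e-04 -1.0e+00] pos [ 648.29 -125.24  106.49] F [-7.2  2.2 13.7] tau [0.32 1.23 0.  ] t 13.4 w 0.1
turn shares [ 0.021 -0.026  0.   ]
```

step_arm([
  [0, 0, 0.025, 0, 0, 0, -1],
  [0, 0, 0.025, 0, 0, 0, -1],
  [0, 0, 0.025, 0, 0, 0, -1],
  [0, 0, 0.025, 0, 0, 0, -1],
  [0, 0, 0.025, 0, 0, 0, -1],
])

```text
time_s: 13.9
eef_pos: [648.4, -125.3, 101.3]
eef_rot: [-0.0, 0.979, 0.204, -0.001]
force: [-8.4, 2.0, 14.4]
grip_width: 0.1
```

```bash
python3 g.py A 99
```

```text
shares [-0.008 -0.005  0.016] tilt [-2.6e-03 -1.0e-04 -1.0e+00] pos [ 648.44 -125.26  101.33] F [-8.4  2.  14.4] tau [ 0.36  1.42 -0.01] t 13.9 w 0.1
turn shares [-0.011  0.028 -0.   ]
```

step_arm([
  [0, 0, 0.03, 0, 0, 0, -1],
  [0, 0, 0.03, 0, 0, 0, -1],
  [0, 0, 0.03, 0, 0, 0, -1],
  [0, 0, 0.035, 0, 0, 0, -1],
  [0, 0, 0.035, 0, 0, 0, -1],
])

```text
time_s: 14.4
eef_pos: [648.7, -125.3, 100.4]
eef_rot: [-0.001, 0.979, 0.204, -0.005]
force: [-13.8, 3.7, 23.5]
grip_width: -0.0
```

```bash
python3 g.py A 99
```

```text
shares [-0.01  -0.006  0.009] tilt [-1.000e-02  6.000e-04 -9.999e-01] pos [ 648.71 -125.29  100.39] F [-13.8   3.7  23.5] tau [0.56 2.46 0.02] t 14.4 w -0.0
turn shares [-0.053  0.102 -0.   ]
```

step_arm([
  [0, 0, 0, -0.05, 0.1, 0, -1],
  [0, 0, 0.04, 0, 0, 0, -1],
  [0, 0, 0.045, 0, 0, 0, -1],
  [0, 0, 0.045, 0, 0, 0, -1],
  [0, 0, 0.045, 0, 0, 0, -1],
])

```text
time_s: 14.9
eef_pos: [650.9, -125.9, 99.6]
eef_rot: [-0.0, 0.979, 0.205, -0.002]
force: [-18.0, 5.1, 33.8]
grip_width: 0.1
```

```bash
python3 g.py A 99
```

```text
shares [-0.021 -0.016  0.004] tilt [-3.5e-03 -4.0e-04 -1.0e+00] pos [ 650.9  -125.88   99.62] F [-18.    5.1  33.8] tau [ 0.81  3.32 -0.04] t 14.9 w 0.1
turn shares [-0.012  0.039  0.   ]
```

step_arm([
  [0, 0, -0.25, 0, 0, 0, -1],
  [-0.296, -0.005, 0, 0, 0, 0, -1],
  [-0.296, -0.005, 0, 0, 0, 0, -1],
  [-0.296, -0.005, 0, 0, 0, 0, -1],
  [-0.296, -0.005, 0, 0, 0, 0, -1],
])

```text
time_s: 15.4
eef_pos: [487.9, -195.4, 139.7]
eef_rot: [0.002, 0.978, 0.208, 0.001]
force: [-0.3, -0.5, 0.1]
grip_width: 0.2
```

step_arm([
  [0, 0, 0, 0, 0, 0, -1],
  [0, 0, 0, 0, 0, 0, -1],
  [0, 0, 0.04, 0, 0, 0, -1],
  [0, 0, 0.02, 0, 0, 0, -1],
  [0, 0, 0, 0, 0, 0, -1],
])

```text
time_s: 15.9
eef_pos: [485.0, -195.8, 126.7]
eef_rot: [0.001, 0.978, 0.207, -0.0]
force: [0.7, -0.1, -0.2]
grip_width: 0.3
```

```bash
python3 g.py D 111; python3 - <<'E'
from h import *
for n,b in(("scene",SB),("top",TB)):
    r=look(n,"e")
    for c,a in yellow(r,b): print(n,c.round(1),a)
E
```

```text
shares [ 0.009 -0.004  0.105] tilt [-6.0e-04 -1.5e-03 -1.0e+00] pos [ 485.   -195.81  126.72] F [ 0.7 -0.1 -0.2] tau [-0.04  0.03 -0.  ] t 15.9 w 0.3
turn shares [ 0.013  0.013 -0.   ]
scene [261.8 223.3] 59
scene [219.5 229.7] 40
scene [268.7 263.6] 70
scene [223.9 269. ] 70
top [277.4 138.2] 59
top [313.6 152.6] 58
top [262.9 173.5] 57
```

```bash
python3 - <<'E'
from h import *
r=look("scene")
K=r["camera_matrix"];T=np.linalg.inv(r["pose"])
for n,(x,y) in {'A':(647,-125),'B':(601,-240.5),'C':(532,-79.7),'D':(486,-194.7)}.items():
    o=[]
    for z in(102,92,80):
        p=K@(T@[x,y,z,1])[:3]; o.append((p[:2]/p[2]).round(2))
    print(n,o)
E
```

```text
A [array([268.33, 260.21]), array([268.33, 261.7 ]), array([268.32, 263.46])]
B [array([223.12, 266.54]), array([223.4 , 267.99]), array([223.73, 269.71])]
C [array([261.54, 220.86]), array([261.57, 222.51]), array([261.61, 224.47])]
D [array([218.48, 226.61]), array([218.77, 228.24]), array([219.12, 230.16])]
```

Stud A moved 3.0 px of the roughly 3.2 expected and stopped hard at 34 N, so it is home. D is next.

step_arm([
  [0.008, -0.004, 0.05, 0, 0, 0, -1],
  [0, 0, 0.04, 0, 0, 0, -1],
  [0, 0, 0.03, 0, 0, 0, -1],
  [0, 0, 0.03, 0, 0, 0, -1],
  [0, 0, 0.03, 0, 0, 0, -1],
])

```text
time_s: 16.55
eef_pos: [487.5, -195.1, 103.4]
eef_rot: [0.001, 0.978, 0.207, -0.0]
force: [-7.2, 2.4, 14.2]
grip_width: 0.2
```

step_arm([
  [0, 0, 0.03, 0, 0, 0, -1],
  [0, 0, 0.03, 0, 0, 0, -1],
  [0, 0, 0.03, 0, 0, 0, -1],
  [0, 0, 0.03, 0, 0, 0, -1],
  [0, 0, 0.03, 0, 0, 0, -1],
])

```text
time_s: 17.05
eef_pos: [487.8, -195.3, 99.0]
eef_rot: [-0.002, 0.978, 0.208, -0.006]
force: [-14.3, 6.7, 27.3]
grip_width: -0.0
```

```bash
python3 g.py D 99
```

```text
shares [-0.009 -0.009  0.   ] tilt [-0.0118  0.0021 -0.9999] pos [ 487.75 -195.34   99.  ] F [-14.3   6.7  27.3] tau [ 1.21  2.47 -0.01] t 17.05 w -0.0
turn shares [-0.077  0.114 -0.   ]
```

step_arm([
  [0, 0, 0, -0.075, 0.11, 0, -1],
  [0, 0, 0.04, 0, 0, 0, -1],
  [0, 0, 0.045, 0, 0, 0, -1],
  [0, 0, 0.045, 0, 0, 0, -1],
  [0, 0, 0.045, 0, 0, 0, -1],
])

```text
time_s: 17.55
eef_pos: [489.9, -196.4, 98.8]
eef_rot: [-0.003, 0.978, 0.209, -0.005]
force: [-21.6, 11.5, 44.2]
grip_width: -0.1
```

step_arm([
  [0, 0, -0.25, 0, 0, 0, -1],
  [0.185, 0.192, 0, 0, 0, 0, -1],
  [0.185, 0.192, 0, 0, 0, 0, -1],
  [0.185, 0.192, 0, 0, 0, 0, -1],
  [0, 0, 0, 0, 0, 0, -1],
])

```text
time_s: 18.05
eef_pos: [605.5, -243.0, 139.6]
eef_rot: [-0.0, 0.978, 0.209, -0.002]
force: [-0.1, 0.5, 0.3]
grip_width: -0.1
```

```bash
python3 g.py B 124
```

```text
shares [-0.02  -0.027  0.104] tilt [-3.2e-03 -5.0e-04 -1.0e+00] pos [ 605.52 -243.01  139.65] F [-0.1  0.5  0.3] tau [-0.02  0.02 -0.04] t 18.05 w -0.1
turn shares [-0.009  0.036  0.   ]
```

step_arm([
  [0, 0, 0, 0, 0, 0, -1],
  [0, 0, 0, 0, 0, 0, -1],
  [0, 0, 0.04, 0, 0, 0, -1],
  [0, 0, 0.04, 0, 0, 0, -1],
  [0, 0, 0, 0, 0, 0, -1],
])

```text
time_s: 18.55
eef_pos: [601.5, -241.3, 122.5]
eef_rot: [-0.002, 0.978, 0.209, -0.004]
force: [0.4, 0.7, 0.0]
grip_width: -0.2
```

```bash
python3 g.py B 110
```

```text
shares [-0.001 -0.006  0.083] tilt [-0.0096  0.0025 -1.    ] pos [ 601.54 -241.27  122.48] F [0.4 0.7 0. ] tau [-0.   -0.02 -0.02] t 18.55 w -0.2
turn shares [-0.071  0.088  0.   ]
```

step_arm([
  [0, 0, 0.03, -0.07, 0.088, 0, -1],
  [0, 0, 0.03, 0, 0, 0, -1],
  [0, 0, 0.03, 0, 0, 0, -1],
  [0, 0, 0.03, 0, 0, 0, -1],
  [0, 0, 0.03, 0, 0, 0, -1],
])

```text
time_s: 19.05
eef_pos: [601.2, -241.1, 102.3]
eef_rot: [0.0, 0.978, 0.209, 0.0]
force: [-5.1, 1.8, 9.5]
grip_width: -0.1
```

step_arm([
  [0, 0, 0.03, 0, 0, 0, -1],
  [0, 0, 0.03, 0, 0, 0, -1],
  [0, 0, 0.03, 0, 0, 0, -1],
  [0, 0, 0.03, 0, 0, 0, -1],
  [0, 0, 0.03, 0, 0, 0, -1],
])

```text
time_s: 19.55
eef_pos: [601.4, -241.3, 99.2]
eef_rot: [-0.001, 0.978, 0.209, -0.003]
force: [-11.7, 5.5, 21.5]
grip_width: -0.2
```

```bash
python3 g.py B 99
```

```text
shares [-0.    -0.006  0.001] tilt [-0.006   0.0015 -1.    ] pos [ 601.43 -241.29   99.15] F [-11.7   5.5  21.5] tau [0.82 1.96 0.03] t 19.55 w -0.2
turn shares [-0.044  0.055 -0.   ]
```

step_arm([
  [0, 0, 0, -0.04, 0.055, 0, -1],
  [0, 0, 0.035, 0, 0, 0, -1],
  [0, 0, 0.035, 0, 0, 0, -1],
  [0, 0, 0.035, 0, 0, 0, -1],
  [0, 0, 0.035, 0, 0, 0, -1],
])

```text
time_s: 20.05
eef_pos: [603.3, -242.1, 99.0]
eef_rot: [-0.0, 0.978, 0.21, -0.001]
force: [-14.8, 5.8, 26.5]
grip_width: -0.1
```

step_arm([
  [0, 0, -0.25, 0, 0.05, 0, -1],
  [0.003, -0.29, 0, 0, 0, 0, -1],
  [0.003, -0.29, 0, 0, 0, 0, -1],
  [0.003, -0.29, 0, 0, 0, 0, -1],
  [0.003, -0.29, 0, 0, 0, 0, -1],
])

```text
time_s: 20.55
eef_pos: [534.7, -83.1, 138.0]
eef_rot: [0.001, 0.979, 0.206, 0.003]
force: [0.4, 0.1, 0.2]
grip_width: -0.2
```

step_arm([
  [0, 0, 0, 0, 0, 0, -1],
  [0, 0, 0, 0, 0, 0, -1],
  [0, 0, 0.04, 0, 0, 0, -1],
  [0, 0, 0.04, 0, 0, 0, -1],
  [0, 0, 0, 0, 0, 0, -1],
])

```text
time_s: 21.05
eef_pos: [533.1, -80.7, 122.1]
eef_rot: [-0.0, 0.978, 0.207, 0.002]
force: [-0.4, 1.0, -0.4]
grip_width: 0.1
```

```bash
python3 g.py C 110
```

```text
shares [-0.004 -0.009  0.081] tilt [ 0.0042  0.001  -1.    ] pos [533.05 -80.69 122.13] F [-0.4  1.  -0.4] tau [ 0.02 -0.    0.03] t 21.05 w 0.1
turn shares [ 0.009 -0.049 -0.   ]
```

step_arm([
  [-0.004, -0.008, 0.03, 0, -0.04, 0, -1],
  [0, 0, 0.03, 0, 0, 0, -1],
  [0, 0, 0.03, 0, 0, 0, -1],
  [0, 0, 0.03, 0, 0, 0, -1],
  [0, 0, 0.03, 0, 0, 0, -1],
])

```text
time_s: 21.55
eef_pos: [533.0, -81.6, 100.7]
eef_rot: [-0.0, 0.979, 0.206, -0.0]
force: [-5.2, 2.0, 8.9]
grip_width: 0.2
```

step_arm([
  [0, 0, 0.03, 0, 0, 0, -1],
  [0, 0, 0.03, 0, 0, 0, -1],
  [0, 0, 0.03, 0, 0, 0, -1],
  [0, 0, 0.03, 0, 0, 0, -1],
  [0, 0, 0.03, 0, 0, 0, -1],
])

```text
time_s: 22.05
eef_pos: [533.4, -81.7, 98.9]
eef_rot: [-0.003, 0.978, 0.206, -0.007]
force: [-14.5, 2.9, 26.7]
grip_width: -0.4
```

```bash
python3 g.py C 99
```

```text
shares [-0.003 -0.016 -0.   ] tilt [-0.014   0.003  -0.9999] pos [533.4  -81.66  98.92] F [-14.5   2.9  26.7] tau [0.6  2.53 0.01] t 22.05 w -0.4
turn shares [-0.096  0.133  0.   ]
```

step_arm([
  [0, 0, -0.3, -0.09, 0.13, 0, -1],
  [0, 0, -0.33, 0, 0, 0, -1],
  [0, 0, -0.33, 0, 0, 0, -1],
  [-0.2, 0.2, 0, 0, 0, 0, -1],
  [-0.2, 0.2, 0, 0, 0, 0, -1],
])

```text
time_s: 22.55
eef_pos: [504.1, -159.7, 249.2]
eef_rot: [0.0, 0.978, 0.21, 0.0]
force: [0.9, -0.2, -1.0]
grip_width: -0.0
```

step_arm([
  [-0.2, 0.25, 0, 0, 0, 0, -1],
  [-0.2, 0.25, 0, 0, 0, 0, -1],
  [-0.2, 0.25, 0, 0, 0, 0, -1],
  [0, 0.3, 0, 0, 0, 0, -1],
  [0, 0.3, 0, 0, 0, 0, -1],
])

```text
time_s: 23.05
eef_pos: [502.3, -389.9, 252.2]
eef_rot: [0.003, 0.978, 0.21, 0.003]
force: [1.1, 1.1, 1.0]
grip_width: 0.1
```

```bash
python3 g.py A 99; python3 - <<'E'
from h import *
for n,b in(("scene",SB),("top",TB)):
    r=look(n,"f")
    for c,a in yellow(r,b): print(n,c.round(1),a)
a=cv2.imread("pics/f_scene.png")[190:310,180:310];cv2.imwrite("pics/f_crop.png",cv2.resize(a,None,fx=5,fy=5,interpolation=cv2.INTER_CUBIC)[:600])
E
```

```text
shares [ 1.6   -1.221  1.02 ] tilt [ 0.0065 -0.0042 -1.    ] pos [ 502.31 -389.92  252.25] F [1.1 1.1 1. ] tau [ 0.01 -0.06  0.02] t 23.05 w 0.1
turn shares [ 0.074 -0.048 -0.   ]
scene [261.9 224.8] 65
scene [219.4 230.5] 65
scene [268.6 263.8] 73
scene [224.2 270.2] 74
top [277.4 138.2] 59
top [313.1 152.9] 62
top [262.8 174. ] 57
top [299.  188.6] 61
```

View pics/f_crop.png

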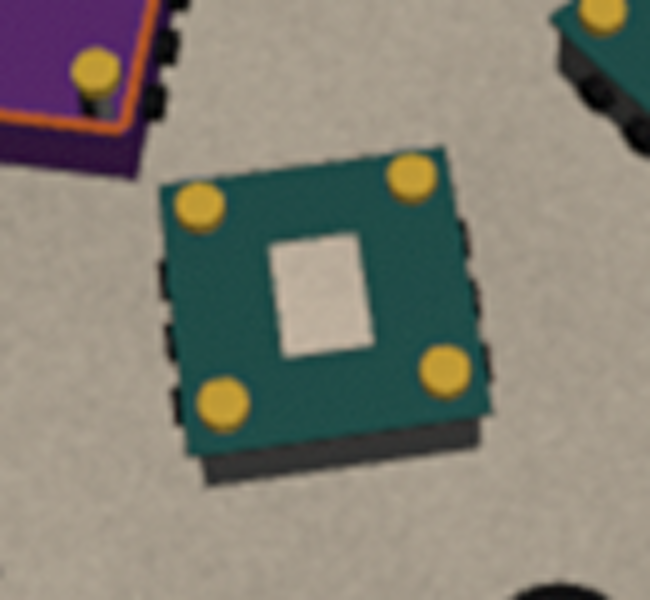

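All four studs read the same height to within about 1 mm. Their rows are 224.8 (C), 230.5 (D), 263.8 (A) and 270.2 (B), each 0.33–0.49 px off the z = 80 mm prediction. The orange seal no longer shows and the arm is clear, so I'm handing in.

step_arm([
  [0, 0, 0, 0, 0, 0, -1],
  [0, 0, 0, 0, 0, 0, -1],
  [0, 0, 0, 0, 0, 0, -1],
  [0, 0, 0, 0, 0, 0, -1],
  [0, 0, 0, 0, 0, 0, -1],
])

```text
time_s: 23.65
eef_pos: [502.5, -390.0, 249.4]
eef_rot: [0.002, 0.978, 0.21, 0.002]
force: [-0.1, 0.2, -0.1]
grip_width: 0.0
```

```bash
python3 -c "
from cell import ctrl
print(ctrl.close_job())"
```

```text
the job is handed in; nothing more can be done
None
```

The cover on the box without the blue sticker is seated, and the job is handed in at about 23.7 s. With the gripper shut, I pressed the studs in star order (A, its diagonal D, then B, then C). The first round took each about half way and the second took each to its hard stop.

**Half-way round:** by TCP height, assuming the 19 mm fingertip offset, the stud tops ended at about 90–92 mm. The camera agreed for A, B and D during the round. A picture taken just after A was pressed home showed C half way too.

**Fully home:** all four stopped hard at a TCP height of about 99–99.6 mm. In the last scene picture all four heads match a height of 80 mm and agree with each other within about 1 mm. The seal is no longer visible and the arm is clear.

**Less clean points:**
- **Force on stud D:** my confirming push at its stop read 44 N upward through the fingertips, about 50 N in total with the sideways part. That is well under the 120 N wrist limit. It is over the 40 N limit for the arm or gripper body, but neither of those touched anything.
- **Sideways slip:** the fingertips slid 2–4 mm across the heads during the last pushes on A, D and B.
- **Stud A, mid-job:** right after its full press the camera put it at about 82 ± 2 mm, slightly high. The final picture puts it level with the others.

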